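Hold the amber specimen in the camera's focus against the sprung plunger

TASK

Pick up the orange amber specimen, set it flat in the channel of the photographing jig short of the sprung yellow plunger, then slide it along the channel, pressing the plunger back, until the front of its sled meets both red hard stops squarely. Finish while still holding it pressed lightly against the stops, flat in the channel (the spring throws it back if you let go), without ramming it, and leave the white and green specimens where they are.

Things in the scene. Friction and masses are not known exactly. Their poses are not given: they have to be found in the camera images.
- amber: the orange amber specimen, dark insect on top: black sled 60 mm long (x), 50 wide (y), 12 thick, with a resin block 40 long, 32 wide, 34 tall fixed centrally on it (46 mm tall in all). Origin: centre of the sled's underside, z up. About 0.14 kg. Its ends are alike, either may go first. Stands on the desk to the robot's right; grip the block across its 32 mm width
- milky: the milky white specimen, same shape and origin as the amber one; not to be disturbed
- green: the dark green specimen, same shape and origin as the amber one; not to be disturbed
- stop_face (a point): point midway between the faces of the two red hard stops, on the channel's floor (8 mm above the desk). x = push direction, along the channel to the plunger and camera; z up. With a sled's front end at x = 0 it is fully home: the specimen's origin is then at x = -30 mm, y = 0, z = 0
- jig: fixed photographing jig, aluminium plate 400 x 120 x 8 mm; origin at desk height under stop_face, same axes. Channel 57 mm wide between dark rails 9 mm tall over the floor, x = 0 to -130 mm, flaring to an open end at -165. Over the floor, behind the stops: grey plunger housing 26 mm tall at x = 30 to 60, black camera 74 mm tall from x = 85
- stops: the two red hard stop blocks fixed on the jig, 14 mm wide, 16 mm tall over the floor, centred 20.5 mm either side of the middle line; same origin and axes as the jig
- load_point (a point): fixed on the jig, on the channel's floor and middle line, 100 mm before the stop faces (x = -100 mm of stop_face, same axes): a good place for the specimen's origin when it is set down
- plunger_nose (a point): centre of the tip of the yellow-tipped spring plunger (13 mm diameter, 6 mm above the channel's floor), between the stops; it projects 14 mm before the stop faces when free
- plunger (a joint): how far the plunger is pressed, m: 0 free, 0.014 when a sled is against the stops. Its spring pushes back with 4 N at first touch, rising to 9 N at the stops.
Things that resemble listed ones, but are neither listed nor needed, are in the scene too. Leave any blue, pink or purple look-alike of the amber alone.

How it is judged (in metres and radians):
On the way:
1. the amber specimen lies flat in the channel with the plunger not yet pressed (y of amber in the frame of stop_face between -0.0065 and 0.0065 m and z of amber in the frame of stop_face between -0.004 and 0.004 m and x of amber in the frame of stop_face between -0.16 and -0.038 m and value of joint plunger below 0.004 m), for 0.1 s.
At the end, for the whole second after the job is handed in: sled flat in the channel (4 mm height, 6.5 mm sideways, 0.06 rad of square), its front within 2.5 mm of the stop faces and pressing on the stops with 1 to 40 N, plunger pressed at least 11.5 mm, fingers still pressing on the amber specimen, nothing moving (y of amber in the frame of stop_face between -0.0065 and 0.0065 m and z of amber in the frame of stop_face between -0.004 and 0.004 m and x of amber in the frame of stop_face between -0.0325 and -0.027 m and angle between the x axis of amber and the x axis of stop_face, either way round below 0.06 rad and value of joint plunger above 0.0115 m and contact force between amber and stops between 1 and 40 N and contact force between the fingers and amber above 1 N and linear speed of amber below 0.01 m/s); the arm keeps its last pose, push and grip.
It fails at once if the white specimen is shifted by more than 25 mm (distance of milky from where it was at the start of the episode above 0.025 m).
It fails at once if the green specimen is shifted by more than 25 mm (distance of green from where it was at the start of the episode above 0.025 m).
It fails at once if the amber specimen is rammed into the stops with over 80 N (contact force between amber and stops above 80 N).
It also fails if it takes over 48 s, if anything falls off the work surface, if the arm or the gripper's body presses on something with over 40 N, if the wrist force passes 120 N, or if a joint passes its speed limit or range.

ROBOT

A 7-joint arm with a two-finger parallel gripper is mounted at the origin on the work surface. World frame = base frame: x ahead of the robot, y to its left, z up, the work surface at z = 0. Lengths are in mm, angles in rad, forces in N, time in s.
With the tool pointing down it reaches from about 400 to 850 mm from the base axis. Payload 4.5 kg.
Tool frame: the origin (TCP) lies between the finger pads; the fingertips stand manip.tip_reach ahead of it and the grasp point (between the pads) lies 5 mm behind it (manip.tip_reach is the distance from the TCP to the fingertips, in mm); z points along the fingers, y is the direction in which the jaws open and shut (so a half turn about z gives the same grasp; the last joint's range is limited). The gripper opens to 88 mm and grips with 3 to 60 N. Pads are 18 mm wide; open, the fingers measure 123 mm over their backs; the gripper's body (75 mm by 187 mm) begins 45 mm behind the grasp point.
Start: joints at [1.205, 0.689, -0.195, 1.565, 0.157, 0.902, -0.215], TCP at [243.301, -575.723, 252.743] pointing down, gripper open.
Joint ranges: [-3.01, 3.01], [-0.46, 2.08], [-1.47, 1.51], [0.13, 2.56], [-1, 4.14], [0.04, 2.09], [-2.66, 2.66]. Speed limits (rad/s): [2.57, 2.57, 3.14, 3.14, 3.14, 3.14, 3.14].

INTERFACE

Orientations are given as a unit quaternion [w, x, y, z].
In Python, from rig import manip gives the robot as it stands. Calls block until the motion is done:
- manip.movep(position, orientation): joint-space move of the TCP to a pose.
- manip.move_l(position, feed=150, attitude=None, threshold=None): straight line of the TCP; attitude=None keeps the orientation; feed is the mean speed in mm/s. With threshold (N) it stops when the force on the tool has changed by that much, and returns True; else False.
- manip.goto_joints(angles): joint-space move.
- manip.ungrasp() and manip.close_gripper(): open the fingers fully, or close them until they stop; the grip force is fixed at half the most.
- manip.dwell(seconds).
- manip.ik(position, orientation): joint angles nearest the present ones, or None.
- manip.capture(name): name is "side" or "top"; returns the picture (400x640x3 uint8, red, green, blue); there is no depth.
- manip.calibration(name): a dict with "K" (3x3 intrinsics, pixels), "view" (4x4, takes a point from world to camera coordinates). Camera axes: x right, y down, z forward; pixel columns grow to the right and rows downward; lengths in mm; the calibration is good to about 2 mm. A picture is of the moment at which its call begins. calibration takes no time and is no camera call.
A pose or a line that the arm cannot do raises manip.PlanningError and nothing moves.
- manip.hand_in(): hands the job in, once; it reports no verdict.
Readings, each from a call of its own:
- manip.get_time_s(): time.
- manip.get_q(): joint angles.
- manip.get_qd(): joint speeds.
- manip.get_effort(): joint torques, N m.
- manip.get_position(): TCP position.
- manip.get_ee_rot(): TCP orientation.
- manip.get_wrist_force(): force on the tool from outside, world axes, zero at the start.
- manip.get_moment(): the same for the moment, N m.
- manip.get_gripper_width(): finger opening in mm.
Only numpy, scipy, OpenCV 4.12 (cv2) and the standard library are available. Lean on these libraries where they do the work, as an engineer would, in place of code of your own. Each camera call takes 0.05 s, during which the arm holds its last target. There are 200 camera calls.

## Working session

There is one attempt and no reset: what is moved stays moved. The work goes in short steps, each a Python script; the robot and the scene stay as the last script left them, time stands still between calls to the robot, and variables do not carry over. Pictures are saved under pics/ and viewed, about 8 in all and at most 12, crops included, and the job is handed in when it is done.

```bash
ls; mkdir -p pics
python3 - <<'E'
from rig import manip
import cv2,numpy as np
for n in("side","top"):
    im=manip.capture(n); cv2.imwrite(f"pics/{n}0.png",im[:,:,::-1]); c=manip.calibration(n); print(n,c["K"].tolist(),np.round(c["view"],4).tolist())
print(manip.tip_reach,manip.get_time_s(),manip.get_ee_rot(),manip.get_wrist_force())
E
```

```text
pics
side [[377.5258752732819, 0.0, 320.74113103642776], [0.0, 377.5258752732819, 204.67330590501444], [0.0, 0.0, 1.0]] [[0.9991, -0.0425, -0.0082, -462.9232], [-0.0327, -0.6181, -0.7854, 11.6796], [0.0283, 0.785, -0.6189, 753.0566], [0.0, 0.0, 0.0, 1.0]]
top [[483.4082384311162, 0.0, 307.5219627800195], [0.0, 483.4082384311162, 199.2234752699181], [0.0, 0.0, 1.0]] [[0.028, -0.9992, 0.0278, -99.8404], [-0.9848, -0.0324, -0.1707, 486.504], [0.1715, -0.0226, -0.9849, 1041.7551], [0.0, 0.0, 0.0, 1.0]]
14.0 0.1 [-8.13114300e-04  9.80073908e-01  1.98631374e-01 -2.24640532e-04] [0.24700919 0.02957944 0.31446569]
```

View pics/side0.png

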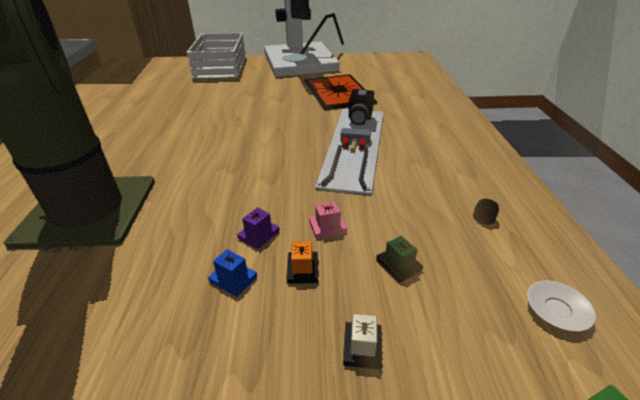

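View pics/top0.png

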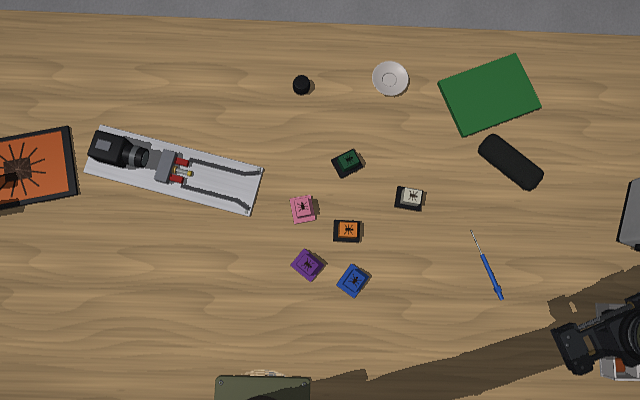

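Candidates: the amber specimen at side (302,258) / top (348,230); the orange picture/frame at side (338,90) / top (35,165), which is flat and big; pink at top (303,208), purple (308,265), blue (353,280). I choose the amber at top (348,230). Next I measure it and the jig.

```bash
cat > h.py <<'E'
from rig import manip
import cv2,numpy as np
C={n:manip.calibration(n) for n in("side","top")}
def ray(n,p):
    V=np.array(C[n]["view"]);R=V[:3,:3];t=V[:3,3]
    d=R.T@np.linalg.inv(C[n]["K"])@[p[0],p[1],1]; return -R.T@t,d/np.linalg.norm(d)
def plane(n,p,z):
    o,d=ray(n,p); return o+d*(z-o[2])/d[2]
def tri(ps,pt):
    o,d=ray("side",ps);q,e=ray("top",pt)
    s=np.linalg.lstsq(np.c_[d,-e],q-o,rcond=None)[0]; a=o+s[0]*d;b=q+s[1]*e
    return (a+b)/2,np.linalg.norm(a-b)
def proj(n,P):
    V=np.array(C[n]["view"]);c=C[n]["K"]@(V[:3,:3]@P+V[:3,3]);return c[:2]/c[2]
def mask(im,lo,hi,roi):
    h=cv2.cvtColor(im,cv2.COLOR_RGB2HSV);m=cv2.inRange(h,np.array(lo),np.array(hi))
    z=np.zeros_like(m);x0,y0,x1,y1=roi;z[y0:y1,x0:x1]=m[y0:y1,x0:x1];return z
def blobs(m,amin=4):
    n,l,s,c=cv2.connectedComponentsWithStats(m)
    return [(s[i].tolist(),c[i].round(1).tolist()) for i in range(1,n) if s[i,4]>=amin]
E
python3 - <<'E'
from h import *
S=cv2.imread("pics/side0.png")[:,:,::-1];T=cv2.imread("pics/top0.png")[:,:,::-1]
print("amberS",blobs(mask(S,(5,170,60),(20,255,255),(275,230,330,295)),10))
m=mask(T,(5,170,60),(20,255,255),(325,210,370,250));print("amberT",blobs(m,10))
print("sledT",[cv2.minAreaRect(c) for c in cv2.findContours(mask(T,(0,0,0),(179,255,55),(325,210,370,250)),0,1)[0] if len(c)>10])
for n,I,r in(("S",S,(330,130,380,160)),("T",T,(160,145,205,190))):
    print("red",n,blobs(mask(I,(0,150,60),(6,255,255),r)|mask(I,(172,150,60),(179,255,255),r)),"yel",blobs(mask(I,(22,100,80),(35,255,255),r),2))
a=cv2.resize(T[205:255,315:385],None,fx=5.7,fy=5.7,interpolation=2)
a2=cv2.resize(S[235:290,280:325],None,fx=5.2,fy=5.2,interpolation=2)
b=cv2.resize(T[120:220,80:270],None,fx=4.2,fy=4.2,interpolation=2)[:, :800]
k=np.zeros((290+310,800,3),np.uint8);k[:285,:399]=a[:285,:399];k[:286,450:684]=a2[:286,:234]
b=cv2.resize(T[140:217,150:270],None,fx=4,fy=4,interpolation=2);k[290:598,:480]=b
c=cv2.resize(S[130:195,315:390],None,fx=4,fy=4,interpolation=2);k[290:550,490:790]=c
cv2.imwrite("pics/crop1.png",k[:,:,::-1])
E
```

```text
amberS [([291, 241, 21, 33, 638], [301.3, 256.9])]
amberT [([338, 222, 20, 16, 266], [347.2, 229.5])]
sledT [((346.0, 230.5), (21.0, 26.0), 90.0)]
red S [([342, 137, 8, 11, 59], [345.2, 141.3]), ([359, 138, 7, 12, 59], [362.0, 143.0])] yel [([351, 146, 4, 6, 18], [352.5, 148.1])]
red T [([174, 157, 14, 9, 81], [180.7, 161.3]), ([169, 174, 14, 9, 79], [175.6, 178.2])] yel [([187, 171, 4, 5, 16], [188.7, 172.9])]
```

View pics/crop1.png

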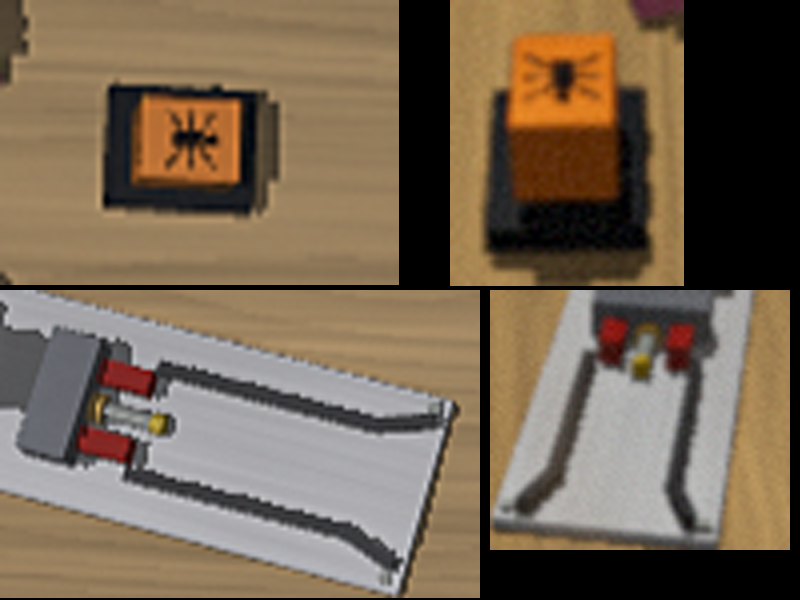

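The crop confirms the amber: orange block with an insect, black sled, long side along world y. Its top-face centre is at about (348.4,229.5) in top and (301.6,249.8) in side. In top, the stops are at (181,161) and (176,178) and the nose is at (189,173). Next I fit the jig and the sled yaw.

Run:
```python
from h import *
np.set_printoptions(precision=1,suppress=True)
S=cv2.imread("pics/side0.png")[:,:,::-1];T=cv2.imread("pics/top0.png")[:,:,::-1]
print("amber top",tri((301.6,249.8),(348.4,229.5)), "cams",ray("side",(0,0))[0],ray("top",(0,0))[0])
for z in (46,): print(plane("top",(348.4,229.5),z),plane("side",(301.6,249.8),z))
# sled outline in plane z=12 (top view)
m=mask(T,(0,0,0),(179,255,62),(325,210,370,250))|mask(T,(3,150,60),(22,255,255),(325,210,370,250))
c=max(cv2.findContours(m,0,1)[0],key=len)
P=np.array([plane("top",p[0],12)[:2] for p in c],np.float32);print("sled",cv2.minAreaRect(P),cv2.boxPoints(cv2.minAreaRect(P)))
# plate, bright low saturation
for n,I,roi in(("top",T,(80,118,272,222)),("side",S,(312,80,392,197))):
    h=cv2.cvtColor(I,cv2.COLOR_RGB2HSV); m=mask(I,(0,0,115),(179,45,255),roi)
    m=cv2.morphologyEx(m,cv2.MORPH_OPEN,np.ones((3,3)))
    k=max(blobs(m,50),key=lambda b:b[0][4]);print(n,k)
    l=cv2.connectedComponents(m)[1]; ids=np.bincount(l[l>0]);m=(l==ids.argmax()).astype(np.uint8)
    c=max(cv2.findContours(m,0,1)[0],key=len)
    hull=cv2.convexHull(c)[:,0]
    P=np.array([plane(n,p,8)[:2] for p in hull],np.float32);r=cv2.minAreaRect(P);print("plate",r,"\n",cv2.boxPoints(r))
# nose + stops by triangulation
print("nose",tri((352.5,148.1),(188.7,172.9)))
print("stopL?",tri((345.2,141.3),(175.6,178.2)),tri((362,143),(180.7,161.3)))
for x in((188.9,161.8),(183,180)): print("front top edge z24",plane("top",x,24))
```

```text
amber top (array([ 424.8, -177.5,   45.6]), np.float64(2.2027774036134184)) cams [ 441.5 -603.6  471.4] [ 303.3  -60.5 1111.9]
[ 423.6 -177.6   46. ] [ 425.9 -177.6   46. ]
sled ((425.2890319824219, -176.70330810546875), (60.875518798828125, 49.80621337890625), 88.1707763671875) [[ 399.4 -206.3]
 [ 449.2 -207.9]
 [ 451.2 -147.1]
 [ 401.4 -145.5]]
top ([84, 158, 163, 57, 2138], [157.5, 184.7])
plate ((521.9219360351562, 239.9634552001953), (390.96234130859375, 49.261451721191406), 76.72611999511719) 
 [[453.1  55.4]
 [501.   44. ]
 [590.8 424.6]
 [542.8 435.9]]
side ([327, 147, 37, 45, 1069], [347.6, 171.4])
plate ((526.5916137695312, 120.658935546875), (183.76100158691406, 74.26992797851562), 81.70072937011719) 
 [[476.6  35.1]
 [550.1  24.4]
 [576.6 206.2]
 [503.1 216.9]]
nose (array([547.5, 190.4,  15.4]), np.float64(1.2666070518705226))
stopL? (array([532.8, 218.6,  18.9]), np.float64(0.4380012175106733)) (array([573.3, 210.2,  17.6]), np.float64(0.32722588489177173))
front top edge z24 [571.  189.8  24. ]
front top edge z24 [527.9 200.2  24. ]
```

Run:
```python
from h import *
np.set_printoptions(precision=2,suppress=True)
T=cv2.imread("pics/top0.png")[:,:,::-1]
h=cv2.cvtColor(T,cv2.COLOR_RGB2HSV)
m=mask(T,(0,0,100),(179,50,255),(80,115,275,222))
up=[];lo=[]
for x in list(range(160,245,2)):
    r=np.where(m[:,x])[0]; up.append((x,r.min()-.0));lo.append((x,r.max()+.0))
L={}
for nm,pts,z,s in(("up",up,8,-.5),("lo",lo,8,.5)):
    P=np.array([plane("top",(p[0],p[1]+s),z)[:2] for p in pts],np.float32)
    vx,vy,x0,y0=cv2.fitLine(P,cv2.DIST_HUBER,0,.01,.01).ravel()
    if vy<0:vx,vy=-vx,-vy
    L[nm]=(np.array([vx,vy]),np.array([x0,y0]));print(nm,np.degrees(np.arctan2(vy,vx)),x0,y0)
# rails: dark pixels on the plate, straight part
d=mask(T,(0,0,0),(179,255,85),(190,150,240,205))
for b in blobs(d,20):print(b)
l=cv2.connectedComponents(d)[1]
for i in range(1,l.max()+1):
    ys,xs=np.where(l==i)
    if len(xs)<40: continue
    P=np.array([plane("top",(x,y),16)[:2] for x,y in zip(xs,ys)],np.float32)
    v=cv2.fitLine(P,cv2.DIST_HUBER,0,.01,.01).ravel();print("rail",len(xs),np.degrees(np.arctan2(v[1],v[0])),v[2:])
u,pu=L["up"];w,pl=L["lo"];d=(u+w)/2;d/=np.linalg.norm(d);n=np.array([d[1],-d[0]])
print("width",n@(pu-pl),"mid n",n@(pu+pl)/2,"dir",np.degrees(np.arctan2(d[1],d[0])))
for nm,q in(("nose",[547.5,190.4]),("s1",[571,189.8]),("s2",[527.9,200.2]),("nose14",plane("top",(188.7,172.9),16)[:2])):print(nm,"n",n@q,"along",d@q)
print("side-check: axis pts", [proj("side",np.r_[d*a+n*(n@(pu+pl)/2),8]) for a in(150,300)])
print("blue far corner",plane("top",(352,264),12))
qd=lambda a:[0,np.cos(a/2),np.sin(a/2),0]
for base in(0,-180):
    for nm,p,a in(("grasp",[424.8,-177.3,30],88.2),("load",None,None)):
        if p is None: p=[*(d*(d@[549.5,195]-100)+n*(n@(pu+pl)/2)),40];a=np.degrees(np.arctan2(d[1],d[0]))
        q=manip.ik(p,qd(np.radians(a+base)));print(nm,base,p,q)
```

```text
up 76.79009 602.5906 164.92935
lo 76.769684 476.852 157.12361
([190, 158, 50, 16, 195], [213.8, 165.4])
([190, 186, 50, 18, 183], [215.2, 194.2])
rail 195 77.23743 [566.31 132.51]
rail 183 76.758446 [499.05 127.37]
width 120.62123 mid n 488.5924 dir 76.779884
nose n 489.44747000932693 along 310.56334654688834
s1 n 512.4619050621986 along 315.3535232186318
s2 n 468.12570805549615 along 315.6212590396404
nose14 n 488.6809830699291 along 310.2141981945667
side-check: axis pts [array([342.27, 189.13]), array([351.23, 153.  ])]
blue far corner [ 349.32 -190.55   12.  ]
grasp 0 [424.8, -177.3, 30] [ 0.41  0.92 -0.19  2.19  1.32  0.16 -1.05]
load 0 [np.float64(524.9270583475594), np.float64(98.05036226444366), 40] [-0.21  0.92 -0.1   1.97  0.31  0.26 -0.8 ]
grasp -180 [424.8, -177.3, 30] [ 0.96  1.29 -1.26  2.16  1.5   1.16  1.97]
load -180 [np.float64(524.9270583475594), np.float64(98.05036226444366), 40] [ 0.36  1.28 -1.26  1.94  1.4   1.18  1.41]
```

Jig: direction 76.8°, plate width 120.6 (must be 120), middle-line offset 488.6–489.4, stop face about 316 along. The amber top is at 45.6 (must be 46) and the sled is 60.9×49.8. All consistent, so I go for the grasp.

```bash
cat >> h.py <<'E'
A=np.radians(76.78);d=np.array([np.cos(A),np.sin(A)]);n=np.array([d[1],-d[0]])
qd=lambda a:[0,np.cos(a/2),np.sin(a/2),0]
def jp(along,z,off=489.0): return [*(d*along+n*off),z]
E
python3 - <<'E'
from h import *
np.set_printoptions(precision=2,suppress=True)
q=qd(np.radians(88.2))
manip.movep([424.8,-177.3,130],q);print(manip.get_q())
manip.move_l([424.8,-177.3,30],feed=80)
print(manip.get_position(),manip.get_wrist_force())
manip.close_gripper();print("w",manip.get_gripper_width(),manip.get_wrist_force())
manip.move_l([424.8,-177.3,110],feed=80);print("w",manip.get_gripper_width(),manip.get_wrist_force(),manip.get_time_s())
for a in(211,286): print(a,manip.ik(jp(a,38),qd(A)))
T=manip.capture("top");S=manip.capture("side")
k=np.zeros((400,800,3),np.uint8);k[:,:400]=cv2.resize(T[180:280,300:400],(400,400));k[:,400:]=cv2.resize(S[190:290,250:350],(400,400));cv2.imwrite("pics/g.png",k[:,:,::-1])
E
```

```text
[ 0.46  0.71 -0.26  2.16  0.55  0.33 -0.3 ]Traceback (most recent call last):
  File "<stdin>", line 5, in <module>
rig.PlanningError: the arm cannot follow that straight line within its joint ranges
```

Run:
```python
from h import *
np.set_printoptions(precision=2,suppress=True)
q=qd(np.radians(88.2-180))
manip.movep([424.8,-177.3,130],q);print(manip.get_q())
for z in(110,70,30):print(z,manip.ik([424.8,-177.3,z],q))
for a in(211,286): print(a,manip.ik(jp(a,38),qd(A-np.pi)))
manip.move_l([424.8,-177.3,30],feed=80)
print(manip.get_position(),manip.get_wrist_force())
manip.close_gripper();print("w",manip.get_gripper_width(),manip.get_wrist_force())
manip.move_l([424.8,-177.3,110],feed=80);print("w",manip.get_gripper_width(),manip.get_wrist_force(),manip.get_time_s())
for a in(211,286): print(a,manip.ik(jp(a,38),qd(A-np.pi)))
T=manip.capture("top");S=manip.capture("side")
k=np.zeros((400,800,3),np.uint8);k[:,:400]=cv2.resize(T[180:280,300:400],(400,400));k[:,400:]=cv2.resize(S[190:290,250:350],(400,400));cv2.imwrite("pics/g.png",k[:,:,::-1])
```

```text
[ 0.46  0.71 -0.26  2.16  0.55  0.33 -0.3 ]
110 [ 0.83  0.91 -0.92  2.15  1.19  0.74  2.2 ]
70 [ 0.68  0.91 -0.64  2.17  1.26  0.52  2.15]
30 [ 0.96  1.29 -1.26  2.16  1.5   1.16  1.97]
211 [ 0.16  1.03 -0.73  1.96  1.18  0.67  1.54]
286 [ 0.02  1.04 -0.71  1.86  1.08  0.69  1.56]Traceback (most recent call last):
  File "<stdin>", line 7, in <module>
rig.PlanningError: the arm cannot follow that straight line within its joint ranges
```

Run:
```python
from h import *
np.set_printoptions(precision=3,suppress=True)
print(manip.get_q(),manip.get_position(),manip.get_ee_rot(),manip.get_time_s())
for base in(0,-180):
  q=qd(np.radians(88.2+base));print(base)
  for z in(250,200,160,130,100,80,60,45,30):print(z,manip.ik([424.8,-177.3,z],q))
```

```text
[ 0.462  0.715 -0.265  2.156  0.551  0.334 -0.298] [ 424.798 -178.033  130.081] [ 0.     0.719  0.695 -0.   ] 2.0167
0
250 [ 0.634  0.519 -0.513  2.037  0.396  0.682 -0.167]
200 [ 0.563  0.593 -0.416  2.096  0.455  0.539 -0.217]
160 [ 0.505  0.66  -0.332  2.134  0.508  0.423 -0.262]
130 [ 0.461  0.715 -0.265  2.157  0.551  0.334 -0.298]
100 [ 0.416  0.773 -0.195  2.174  0.593  0.245 -0.335]
80 [ 0.386  0.814 -0.148  2.182  0.622  0.185 -0.36 ]
60 [ 0.357  0.856 -0.1    2.189  0.649  0.125 -0.386]
45 [ 0.334  0.889 -0.064  2.191  0.671  0.08  -0.407]
30 [ 0.415  0.924 -0.194  2.188  1.322  0.159 -1.053]
-180
250 [ 1.052  0.832 -1.378  2.019  0.926  1.138  2.365]
200 [ 0.999  0.876 -1.268  2.076  1.021  1.035  2.298]
160 [ 0.941  0.898 -1.143  2.113  1.096  0.928  2.251]
130 [ 0.461  0.715 -0.265  2.157  0.551  0.334 -0.298]
100 [ 0.799  0.908 -0.856  2.154  1.204  0.692  2.185]
80 [ 0.726  0.907 -0.72   2.165  1.238  0.582  2.162]
60 [ 0.629  0.906 -0.549  2.174  1.271  0.445  2.137]
45 [ 0.515  0.906 -0.359  2.182  1.28   0.293  2.131]
30 [ 0.959  1.286 -1.258  2.16   1.495  1.158  1.97 ]
```

Run:
```python
from h import *
np.set_printoptions(precision=3,suppress=True)
q=qd(np.radians(88.2-180))
j=manip.ik([424.8,-177.3,200],q)
manip.goto_joints(j);print(manip.get_position(),manip.get_ee_rot())
try: manip.move_l([424.8,-177.3,32],feed=110)
except manip.PlanningError as e:
    print(e)
    for z in(160,130,100,80,60,45,32):print(z,manip.ik([424.8,-177.3,z],q))
    raise SystemExit
print(manip.get_q(),manip.get_position(),manip.get_wrist_force(),manip.get_time_s())
```

```text
[ 424.658 -177.284  199.855] [-0.    -0.696  0.718  0.   ]
[ 0.88   1.152 -1.042  2.163  1.471  0.915  1.976] [ 425.122 -177.34    32.459] [-0.145  0.185  0.602] 5.9083
```

Run:
```python
from h import *
np.set_printoptions(precision=3,suppress=True)
manip.close_gripper();print("w",manip.get_gripper_width(),manip.get_wrist_force())
manip.move_l([424.8,-177.3,110],feed=80);print("w",manip.get_gripper_width(),manip.get_wrist_force(),manip.get_time_s())
for a,z in((211,110),(211,40),(286,40)): print(a,manip.ik(jp(a,z),qd(A-np.pi)))
T=manip.capture("top");S=manip.capture("side")
k=np.zeros((400,800,3),np.uint8);k[:,:400]=cv2.resize(T[180:280,300:400],(400,400));k[:,400:]=cv2.resize(S[190:290,250:350],(400,400));cv2.imwrite("pics/g.png",k[:,:,::-1])
```

```text
w 31.82689047310712 [ 0.201 -0.625 -1.098]
w 32.128907577975674 [ 1.114 -1.521 -2.338] 7.9167
211 [ 0.329  1.047 -1.109  1.934  1.168  1.002  1.55 ]
211 [ 0.294  1.151 -1.028  1.951  1.317  0.94   1.455]
286 [ 0.165  1.173 -1.038  1.849  1.272  0.981  1.428]
```

View pics/g.png

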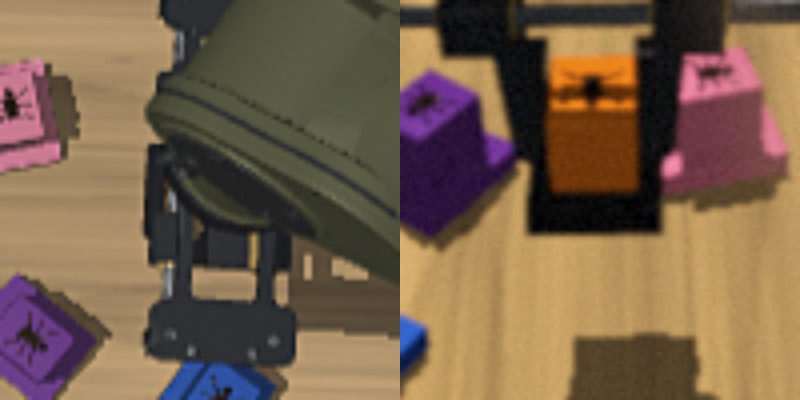

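Amber is held square, width 32.1, with the sled visible in side at about (299,248) and the weight showing on the wrist. Now to just above the channel, then a look.

Run:
```python
from h import *
np.set_printoptions(precision=3,suppress=True)
q=qd(A-np.pi)
manip.movep(jp(211,110),q)
manip.move_l(jp(211,53),feed=80)
print(manip.get_position(),manip.get_ee_rot(),manip.get_wrist_force(),manip.get_time_s())
p=manip.get_position();print("along",d@p[:2],"n",n@p[:2],"w",manip.get_gripper_width())
T=manip.capture("top");S=manip.capture("side")
cv2.imwrite("pics/T2.png",T[:,:,::-1]);cv2.imwrite("pics/S2.png",S[:,:,::-1])
k=np.zeros((560,800,3),np.uint8);k[:320,:480]=cv2.resize(T[140:220,150:270],(480,320));k[:560,480:]=cv2.resize(S[125:195,320:360],(320,560));cv2.imwrite("pics/j.png",k[:,:,::-1])
```

```text
[524.502  93.856  53.33 ] [ 0.    -0.621  0.784  0.   ] [ 0.335 -0.269 -1.337] 9.9917
along 211.31780567785515 n 489.1383113627308 w 31.718911865861088
```

View pics/j.png

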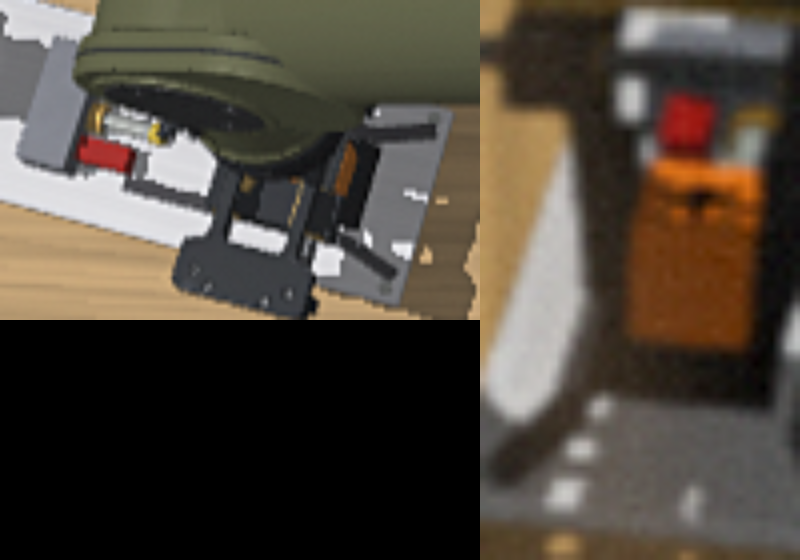

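Run:
```python
from h import *
np.set_printoptions(precision=1,suppress=True)
def f(v,p,z): P=plane(v,p,z)[:2];return np.array([d@P,n@P])
print("block side view",f("side",(345.9,168.1),32.9))
print("flare corners",f("side",(331.5,173.75),17),f("side",(361.25,179.25),17))
print("stop-end",f("side",(340,146.75),17),f("side",(366,150.5),17))
S=cv2.imread("pics/side0.png")[:,:,::-1]
m=mask(S,(0,0,0),(179,255,95),(322,150,376,174))
for y in(156,160,164,168):
    x=np.where(m[y])[0]; 
    g=np.split(x,np.where(np.diff(x)>1)[0]+1); g=[a for a in g if len(a)>1]
    print(y,[(a[0],a[-1],f("side",(a[0],y),17),f("side",(a[-1],y),17)) for a in g])
```

```text
block side view [193.1 489.5]
flare corners [189.9 459. ] [180.1 524.7]
stop-end [309.3 459.8] [302.3 523.2]
156 [(np.int64(335), np.int64(338), array([264.7, 454.7]), array([265.9, 461.6])), (np.int64(364), np.int64(367), array([276.3, 521. ]), array([277.5, 527.8]))]
160 [(np.int64(334), np.int64(337), array([246.8, 455.3]), array([248., 462.])), (np.int64(363), np.int64(366), array([258.3, 520.5]), array([259.5, 527.2]))]
164 [(np.int64(333), np.int64(336), array([229.5, 455.8]), array([230.7, 462.4])), (np.int64(362), np.int64(365), array([240.9, 520. ]), array([242. , 526.6]))]
168 [(np.int64(332), np.int64(335), array([212.7, 456.3]), array([213.9, 462.8])), (np.int64(361), np.int64(364), array([223.9, 519.5]), array([225.1, 526.1]))]
```

Side view: block middle at 489.5, rail middle at about 491. Top view: jig middle at 488.7. I take 490.0, lower with a force stop, and expect floor contact at TCP z≈40.5.

Run:
```python
from h import *
np.set_printoptions(precision=2,suppress=True)
manip.move_l(jp(211,50,490),feed=40);manip.dwell(.2)
f0=manip.get_wrist_force()
r=manip.move_l(jp(211,39.5,490),feed=12,threshold=4)
p=manip.get_position();print(r,p,"along",d@p[:2],"n",n@p[:2],manip.get_wrist_force()-f0,manip.get_moment(),manip.get_gripper_width(),manip.get_time_s())
```

```text
True [525.15  93.28  40.02] along 210.90326893900038 n 489.8995919294731 [0.26 0.3  8.1 ] [ 0.03 -0.08  0.01] 31.9360111763707 11.325
```

Floor met at z=40.0 with no side force: flat in the channel. Now slide, then press slowly with a force stop.

Run:
```python
from h import *
np.set_printoptions(precision=2,suppress=True)
def rep(s,r=None):
    p=manip.get_position();f=manip.get_wrist_force();print(s,r,"along %.1f n %.1f z %.1f"%(d@p[:2],n@p[:2],p[2]),"F along/n/z",np.array([d@f[:2],n@f[:2],f[2]]),manip.get_time_s())
manip.dwell(.3);rep("rest")
z=40.3
r=manip.move_l(jp(255,z,490),feed=30,threshold=10);manip.dwell(.1);rep("slid",r)
for a in (266,272,276,280,283):
    r=manip.move_l(jp(a,z,490),feed=10,threshold=10);rep("step",r)
    if r:break
```

```text
rest None along 210.9 n 489.9 z 40.0 F along/n/z [-0.37  0.05  5.66] 11.625
slid True along 210.9 n 489.9 z 40.0 F along/n/z [-1.68  0.12  5.33] 12.1333
step True along 211.2 n 489.9 z 40.2 F along/n/z [-0.48  0.8   4.06] 13.3333
```

Run:
```python
from h import *
np.set_printoptions(precision=2,suppress=True)
def rep(s,r=None):
    p=manip.get_position();f=manip.get_wrist_force();print(s,r,"along %.1f n %.1f z %.1f"%(d@p[:2],n@p[:2],p[2]),"F along/n/z",np.array([d@f[:2],n@f[:2],f[2]]),"w %.1f"%manip.get_gripper_width(),manip.get_time_s())
z=40.6
manip.move_l(jp(211.2,z,490),feed=10);manip.dwell(.2);rep("rest")
for a,v in((216,15),(230,30),(250,30)):
    r=manip.move_l(jp(a,z,490),feed=v,threshold=25);rep("step",r)
```

```text
rest None along 211.1 n 490.0 z 40.4 F along/n/z [ 0.16 -0.36 -1.33] w 31.7 13.7833
step False along 216.3 n 489.8 z 40.5 F along/n/z [-0.01  0.22 -1.86] w 31.8 14.25
step False along 230.1 n 489.9 z 40.5 F along/n/z [ 0.04 -0.51 -1.96] w 31.8 14.8667
step False along 249.8 n 490.0 z 40.5 F along/n/z [ 0.69  0.45 -1.76] w 31.7 15.6833
```

Run:
```python
from h import *
np.set_printoptions(precision=2,suppress=True)
def rep(s,r=None):
    p=manip.get_position();f=manip.get_wrist_force();F=np.array([d@f[:2],n@f[:2],f[2]]);print(s,r,"along %.1f n %.1f z %.1f"%(d@p[:2],n@p[:2],p[2]),"F along/n/z",F,"w %.1f"%manip.get_gripper_width(),manip.get_time_s());return F
a=250
while a<294:
    a+= 4 if a<266 else 1.5
    r=manip.move_l(jp(a,40.4,490),feed=10,threshold=15);F=rep(a,r)
    if F[0]<-13: break
manip.dwell(.5);rep("end")
```

```text
254 False along 254.2 n 490.0 z 40.4 F along/n/z [ 0.99  0.24 -1.63] w 31.5 16.2333
258 False along 258.4 n 490.0 z 40.4 F along/n/z [ 0.31 -0.45 -0.68] w 31.9 16.7833
262 False along 262.5 n 490.1 z 40.4 F along/n/z [ 0.42 -0.29 -1.13] w 32.2 17.3333
266 False along 266.5 n 490.0 z 40.4 F along/n/z [ 1.22  0.09 -0.53] w 31.8 17.8833
267.5 False along 267.5 n 490.0 z 40.4 F along/n/z [-1.05  0.66 -0.66] w 31.7 18.1833
269.0 False along 269.3 n 490.0 z 40.4 F along/n/z [-1.56 -0.22 -0.68] w 32.0 18.4833
270.5 False along 270.8 n 490.0 z 40.4 F along/n/z [-0.74  0.49  1.  ] w 31.6 18.7833
272.0 False along 272.3 n 490.0 z 40.4 F along/n/z [-0.94 -0.66  0.1 ] w 31.9 19.0833
273.5 False along 273.8 n 490.0 z 40.4 F along/n/z [-0.92  0.07  0.5 ] w 31.7 19.3833
275.0 False along 275.3 n 490.0 z 40.4 F along/n/z [-1.42  0.23 -0.37] w 31.8 19.6833
276.5 False along 275.5 n 490.0 z 40.4 F along/n/z [-5.09 -1.04  5.48] w 32.0 19.9833
278.0 False along 275.7 n 490.0 z 40.4 F along/n/z [-7.63 -0.41  7.71] w 32.0 20.2833
279.5 False along 276.6 n 490.0 z 40.5 F along/n/z [-9.72 -1.82  8.96] w 31.7 20.5833
281.0 False along 277.8 n 490.0 z 40.5 F along/n/z [-10.58  -1.49   9.24] w 31.5 20.8833
282.5 False along 279.0 n 490.0 z 40.5 F along/n/z [-11.19  -1.54  10.97] w 31.8 21.1833
284.0 False along 279.6 n 490.0 z 40.5 F along/n/z [-12.51  -1.9   13.47] w 31.7 21.4833
285.5 False along 280.8 n 490.0 z 40.5 F along/n/z [-12.34  -2.13  13.11] w 31.4 21.7833
287.0 False along 281.9 n 490.0 z 40.5 F along/n/z [-13.83  -2.7   14.46] w 31.8 22.0833
end None along 282.0 n 490.0 z 40.6 F along/n/z [-13.17  -1.9   14.71] w 31.6 22.5833
```

Plunger touched at along 275.3, so the stops should be near 289. I continue with a slightly eased downward load.

Run:
```python
from h import *
np.set_printoptions(precision=2,suppress=True)
def rep(s,r=None):
    p=manip.get_position();f=manip.get_wrist_force();F=np.array([d@f[:2],n@f[:2],f[2]]);print(s,r,"along %.1f n %.1f z %.1f"%(d@p[:2],n@p[:2],p[2]),"F along/n/z",F,manip.get_time_s());return F
a=287
while a<306:
    a+=1.5
    r=manip.move_l(jp(a,40.6,490),feed=10,threshold=15);F=rep(a,r)
    if F[0]<-21: break
manip.dwell(.3);rep("end");print(manip.get_ee_rot(),qd(A-np.pi))
T=manip.capture("top");S=manip.capture("side")
cv2.imwrite("pics/T3.png",T[:,:,::-1])
k=np.zeros((560,800,3),np.uint8);k[:320,:480]=cv2.resize(T[130:210,140:260],(480,320));k[:560,480:]=cv2.resize(S[115:185,325:365],(320,560));cv2.imwrite("pics/j2.png",k[:,:,::-1])
```

```text
288.5 False along 283.6 n 490.0 z 40.6 F along/n/z [-12.47  -1.47  12.21] 22.8833
290.0 False along 284.6 n 490.0 z 40.6 F along/n/z [-14.66  -2.77  12.86] 23.1833
291.5 False along 285.8 n 490.0 z 40.6 F along/n/z [-15.49  -1.77  14.63] 23.4833
293.0 False along 286.9 n 490.0 z 40.6 F along/n/z [-16.37  -2.69  14.9 ] 23.7833
294.5 False along 288.1 n 490.0 z 40.6 F along/n/z [-16.79  -2.22  15.36] 24.0833
296.0 False along 289.3 n 490.0 z 40.6 F along/n/z [-17.91  -2.38  16.52] 24.3833
297.5 False along 289.8 n 490.0 z 40.7 F along/n/z [-19.05  -3.29  18.37] 24.6833
299.0 False along 289.9 n 490.0 z 40.7 F along/n/z [-21.31  -3.84  21.98] 24.9833
end None along 289.9 n 490.0 z 40.7 F along/n/z [-22.85  -3.33  21.1 ] 25.2833
[-0.01 -0.62  0.79 -0.01] [0, np.float64(0.6210109905068164), np.float64(-0.7838018561280286), 0]
```

View pics/j2.png

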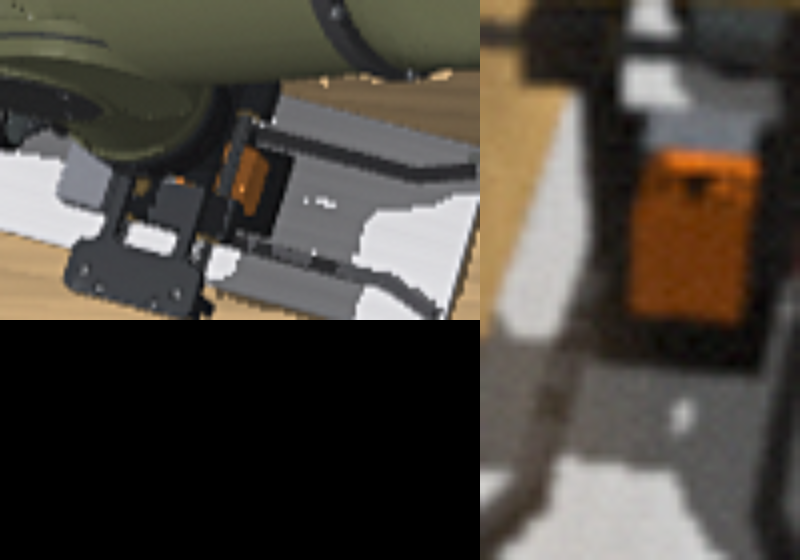

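The travel ended at 289.9, 14.6 mm after first touch, with force rising while position stays put: the sled is on the stops. I add a small margin of press, check it is steady, then hand in.

Run:
```python
from h import *
np.set_printoptions(precision=2,suppress=True)
def rep(s):
    p=manip.get_position();f=manip.get_wrist_force();print(s,"along %.2f n %.2f z %.2f"%(d@p[:2],n@p[:2],p[2]),np.array([d@f[:2],n@f[:2],f[2]]),"w %.1f"%manip.get_gripper_width(),manip.get_time_s())
manip.move_l(jp(301.5,40.8,490),feed=8);rep("press")
for i in range(3): manip.dwell(.4);rep("hold")
manip.hand_in()
```

```text
press along 290.15 n 490.04 z 40.83 [-26.51  -3.67  26.09] w 31.9 25.85
hold along 290.11 n 490.05 z 40.81 [-26.44  -4.08  25.54] w 31.6 26.25
hold along 290.14 n 490.04 z 40.81 [-27.09  -3.1   25.35] w 31.6 26.65
hold along 290.12 n 490.05 z 40.83 [-26.32  -4.2   25.43] w 31.9 27.05
the job is handed in; nothing more can be done
```

I handed the job in at about 27 s, with the amber still gripped and pressed against the stops; the robot gave no verdict.

- **What I did:** I gripped the amber across its 32 mm width and set it flat in the channel. The floor was met at the expected height, within 0.5 mm. I then slid it forward. The plunger was first touched at 275.3 mm along the channel.
- **Last checks:** Travel stopped at 289.9–290.1 mm, about 14.6 mm after first touch, against the plunger's 14 mm stroke. From there the force rose while the position stayed put. The final push was steady at about 26 N over 1.2 s. I estimate about 6–9 N of that on the stops, the rest being spring and friction. The jaws read 31.8 mm.
- **What disagreed:**
  - The two views put the channel's middle line about 2.5 mm apart (488.7 and 491.3 mm), so I used 490. A side force of 3–4 N remained at the end.
  - The downward load rose to about 25 N, and the hand tilted by roughly 0.02 rad.
  - I inferred stop contact from the force and position plateau, because the hand hid the stops from both cameras.
- **Other trouble on the way:** Two straight-line descents were refused at the grasp, which I solved with a different arm posture. Two early slides stopped on the force threshold before they had really started.
- **White and green specimens:** I never went near them, but I did not re-measure their positions afterwards.

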